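# Point, shut, point: isolate the air branch left open

## Task

One of the three valves on the air manifold has been left open, its lever in line with its pipe: shut it with a point-and-check before and after. Point down at the nut on that valve's stem from just above (the fingertips some two or three fingers' breadths over it) and dwell there a good second; then push its lever a quarter turn with the outside of the fingers, right to its stop square across the pipe; then point in the same way at the middle of the gauge on that same branch and dwell there a good second, to confirm that it reads zero. Push gently and grip nothing, never touch the gauge, keep off the other two branches without reaching down close over their valves or gauges, and leave the loose spanner, fittings and tape where they lie.

Things in the scene. Friction and masses are not known exactly. Their poses are not given: they have to be found in the camera images.
- board: fixed plywood board 260 x 360 x 18 mm, origin under its centre, x away from the robot. Along its far edge an aluminium header, 36 mm square, top 71 mm above the worktop; from it three alike branches, 120 mm apart, run to the robot (-x): ball valve, pipe, tee with gauge, hose coupler. Only levers and gauges stand over 85 mm; under the levers only the branch itself (pipe top 62 mm)
- branch_a: the branch whose valve has been left open (any of the three places): fixed valve, pipe and fittings, with the lever and gauge on them; origin on the board's top under the valve stem, x along the pipe away from the robot, y to the robot's left when the board stands straight. Pipe axis 53 mm above the worktop, valve body 34 mm thick
- hub_a (a point): top of the small steel nut that holds the lever on the valve stem of branch_a, 97.5 mm above the worktop, on the lever's axis; axes as the branch's
- lever_a (a joint): turn of branch_a's valve lever about its stem (rad): 0 = open, pointing to the branch's -x, towards the robot; turns clockwise seen from above; 1.571 = shut, at its stop, pointing to the branch's +y. Free end 74 mm from the axis; black sleeve 22 to 74 mm out, 15 mm wide, 84 to 96 mm above the worktop. Stiff, stays where left: 0.2 N m (4 N at 50 mm out)
- gauge_a: pressure gauge of branch_a, round, 47 mm across with a steel rim, its dial facing up, 115 mm from the valve stem towards the robot (-x); origin in the middle of the glass, 95 mm above the worktop, z up
- needle_a (a joint): needle of gauge_a under its glass (rad): 0 = full pressure, 3.46 = no pressure; the valve vents its branch as it shuts, so the needle follows the lever (2.2 x its turn)
- branch_b: a branch whose valve is already shut: fixed valve, pipe and fittings, with the lever and gauge on them; origin on the board's top under the valve stem, x along the pipe away from the robot, y to the robot's left when the board stands straight. Pipe axis 53 mm above the worktop, valve body 34 mm thick
- hub_b (a point): top of the small steel nut that holds the lever on the valve stem of branch_b, 97.5 mm above the worktop, on the lever's axis; axes as the branch's
- lever_b (a joint): turn of branch_b's valve lever about its stem (rad): 0 = open, pointing to the branch's -x, towards the robot; turns clockwise seen from above; 1.571 = shut, at its stop, pointing to the branch's +y. Free end 74 mm from the axis; black sleeve 22 to 74 mm out, 15 mm wide, 84 to 96 mm above the worktop. Stiff, stays where left: 0.2 N m (4 N at 50 mm out)
- gauge_b: pressure gauge of branch_b, round, 47 mm across with a steel rim, its dial facing up, 115 mm from the valve stem towards the robot (-x); origin in the middle of the glass, 95 mm above the worktop, z up
- needle_b (a joint): needle of gauge_b under its glass (rad): 0 = full pressure, 3.46 = no pressure; the valve vents its branch as it shuts, so the needle follows the lever (2.2 x its turn)
- branch_c: a branch whose valve is already shut: fixed valve, pipe and fittings, with the lever and gauge on them; origin on the board's top under the valve stem, x along the pipe away from the robot, y to the robot's left when the board stands straight. Pipe axis 53 mm above the worktop, valve body 34 mm thick
- hub_c (a point): top of the small steel nut that holds the lever on the valve stem of branch_c, 97.5 mm above the worktop, on the lever's axis; axes as the branch's
- lever_c (a joint): turn of branch_c's valve lever about its stem (rad): 0 = open, pointing to the branch's -x, towards the robot; turns clockwise seen from above; 1.571 = shut, at its stop, pointing to the branch's +y. Free end 74 mm from the axis; black sleeve 22 to 74 mm out, 15 mm wide, 84 to 96 mm above the worktop. Stiff, stays where left: 0.2 N m (4 N at 50 mm out)
- gauge_c: pressure gauge of branch_c, round, 47 mm across with a steel rim, its dial facing up, 115 mm from the valve stem towards the robot (-x); origin in the middle of the glass, 95 mm above the worktop, z up
- needle_c (a joint): needle of gauge_c under its glass (rad): 0 = full pressure, 3.46 = no pressure; the valve vents its branch as it shuts, so the needle follows the lever (2.2 x its turn)
- spanner_b: loose combination spanner, 135 x 20 x 8 mm, lying on the board between two branches; bystander, origin under its centre, long side y
- compression_tee: loose plated tube union, 34 x 15 x 14 mm, lying on the board between two branches; bystander, origin under its centre
- brass_valve: loose small brass cock, 54 x 42 x 19 mm, on the worktop right of the board; bystander, origin under its centre
- tape_roll: loose roll of tape, 104 mm across, 25 mm high, lying on the worktop left of the board; bystander, origin under its centre

How it is judged:
By the outcome, as a careful person would: the job done as asked, in the order asked, and still so for the second after the job is handed in, with the robot touching nothing.
It also fails if it takes over 48 s, if anything falls off the work surface, if the arm or the gripper's body presses on something with over 40 N, if the wrist force passes 120 N, or if a joint passes its speed limit or range.

## Robot

A 6-joint arm with a two-finger parallel gripper is mounted at the origin on a cart in front of the work surface, level with it; the furniture and walls round the work are solid. World frame = base frame: x ahead of the robot, y to its left, z up, the work surface at z = 0. Lengths are in m, angles in rad, forces in N, time in s.
With the tool pointing down it reaches from about 0.3 to 0.75 m from the base axis. Payload 8.5 kg.
Tool frame: the origin (TCP) lies between the finger pads; the fingertips stand 22 mm ahead of it and the grasp point (between the pads) lies 3 mm ahead of it; z points along the fingers, y is the line along which they close (so a half turn about z gives the same grasp; the last joint's range is limited). The gripper opens to 85 mm and grips with 20 to 120 N. Pads are 22 mm wide; open, the fingers measure 114 mm over their backs; the gripper's body (76 mm by 85 mm) begins 54 mm behind the grasp point. The pads swing forward as they close: fully open they stand 13 mm farther back than shut.
Start: joints at [0.987, 0.381, 1.297, -0, 1.464, -0.215], TCP at [0.198, 0.513, 0.253] pointing down, gripper open.
Joint ranges: [-3.11, 3.11], [-0.89, 2.33], [0.22, 2.48], [-1.42, 4.56], [0.17, 2.85], [-2.88, 2.88]. Speed limits (rad/s): [2.39, 2.39, 3.14, 3.14, 3.14, 3.14].

## Interface

Orientations are given as a unit quaternion [w, x, y, z].
In Python, from plant import robot gives the robot as it stands.
- The arm moves only by the shell command python3 -m crank 'ROWS' [FORCE]. ROWS is a JSON object of lists of equal length, an entry for each row: "translation": the shift along the tool's x, y, z in cm, a list of three; "angular": the turn, a rotation vector about the tool's x, y, z in degrees, a list of three; "hand": the closure in counts, from 0 (fully open) to 255 (shut). A call has exactly 8 rows; each row shifts and turns the commanded pose from where the row before left it, along the tool's axes as they then stand; what a row does not reach is not made up. A row lasts 1/8 s, in which the tool goes at most 62.5 mm and 10.7 degrees, less where a joint would pass 70% of its speed; a pose out of reach is approached as far as the arm can. A call is refused whole if a number of a shift passes 6.25 or a number of a turn 10.7, either way. A call with a gripper value outside its range is refused whole. The fingers move at their own pace and stop on an object; FORCE is the grip in N (left out, the last holds). Time passes only in rows, so rows that do not move let the fingers close, or fill a call up. It gives the time, the measured TCP pose, the force, the opening and the grip force at its end, in the units of the state.
- robot.sense(): the state, without advancing time (a new reading comes with each control period).
- robot.snapshot(name): name is "side" or "top" or "wrist"; returns a dict with "img" (420x560x3 uint8, red, green, blue), "range_z" (420x560 float32, m along the optical axis (not along the pixel's ray), 0 where there is no reading), "intrinsics" (3x3 intrinsics, pixels), "rvec" (rotation vector, rad) and "tvec" (3), from world to camera coordinates, as OpenCV has them; the wrist camera has in their place "T_tool_cam" (4x4, takes a point from camera to tool coordinates, whose origin is the TCP and whose axes are the flange's). Camera axes: x right, y down, z forward; pixel columns grow to the right and rows downward; lengths in m; the calibration is good to about 2 mm. A picture is of the moment at which its call begins: read the wrist's pose just before it.
- robot.job_done(): hands the job in; it is judged then, once.
The state is a dict: "time": time; "qpos": joint angles; "joint_vel": joint speeds; "effort": joint torques, N m; "position": TCP position; "orientation": TCP orientation; "force": force on the tool from outside, world axes, zero at the start; "moment": the same for the moment, N m; "width": finger opening in m; "grasp_force": force on a finger pad.
Only numpy, scipy, OpenCV 4.12 (cv2) and the standard library are available. Lean on these libraries where they do the work, as an engineer would, in place of code of your own. Each camera call takes 0.05 s, during which the arm holds its last target. There are 200 camera calls.

## Working session

There is one attempt and no reset: what is moved stays moved. The work goes in short steps, Python scripts to look and compute and a shell command to move; the robot and the scene stay as the last step left them, time stands still between calls to the robot, and variables do not carry over. Pictures are saved under pics/ and viewed, at most 10 in all, crops included, and the job is handed in when it is done.

```bash
ls; mkdir -p pics; cat > h.py <<'E'
import numpy as np, cv2
from plant import robot
def cam(n):
    s=robot.sense(); d=robot.snapshot(n)
    K=np.array(d["intrinsics"])
    if n=="wrist":
        from scipy.spatial.transform import Rotation as R
        w,x,y,z=s["orientation"]; T=np.eye(4); T[:3,:3]=R.from_quat([x,y,z,w]).as_matrix(); T[:3,3]=s["position"]
        T=T@np.array(d["T_tool_cam"]); Rw,o=T[:3,:3],T[:3,3]
    else:
        Rc=cv2.Rodrigues(np.array(d["rvec"],float))[0]; Rw=Rc.T; o=-Rw@np.array(d["tvec"]).ravel()
    return d,K,Rw,o
def plane(px,z,K,Rw,o):
    px=np.atleast_2d(np.array(px,float)); r=(Rw@np.linalg.inv(K)@np.c_[px,np.ones(len(px))].T).T
    return o+r*((z-o[2])/r[:,2])[:,None]
E
python3 - <<'E'
from h import *
print(robot.sense())
for n in("top","side"):
    d,K,Rw,o=cam(n); np.savez(n+".npz",img=d["img"],rz=d["range_z"],K=K,Rw=Rw,o=o)
    print(n,o,K[0,0]); cv2.imwrite(f"pics/{n}0.png",d["img"][...,::-1])
E
```

```text
pics
{'time': 0.0, 'qpos': array([ 9.86675924e-01,  3.81184128e-01,  1.29829770e+00,  2.12875980e-06,
        1.46358474e+00, -2.15279959e-01]), 'joint_vel': array([ 6.69924107e-04, -1.44264430e-03,  1.70522451e-04, -5.72023367e-04,
        9.20956610e-05,  8.75124413e-04]), 'effort': array([ 8.68121024e-04, -4.48473215e+01, -2.31277478e+01, -1.61988928e-04,
        4.82035000e-03, -4.74501496e-05]), 'position': array([0.19813084, 0.51278016, 0.25270567]), 'orientation': array([-2.87756231e-04,  1.83376681e-01,  9.83042446e-01, -6.78457537e-04]), 'force': array([-0.04629131, -0.49062982, -0.3570897 ]), 'moment': array([-0.0404928 ,  0.04849029, -0.02010898]), 'grasp_force': 0.0, 'width': 0.08550431251391033}
top [0.4379633  0.03633689 1.11405765] 480.5800800031051
side [0.43548673 0.76266327 0.61059068] 381.99733465603117
```

View pics/top0.png

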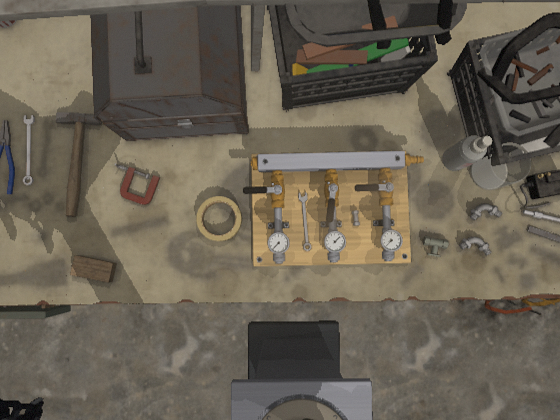

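View pics/side0.png

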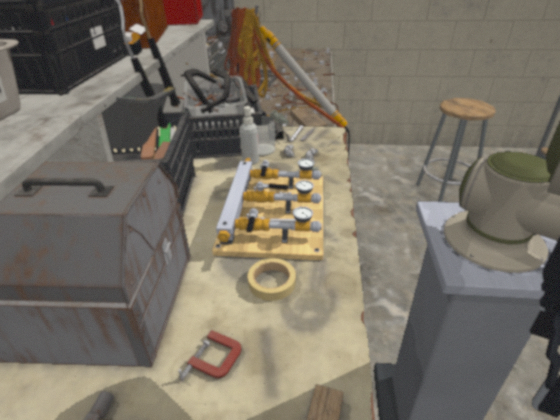

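The middle branch's lever (about 331,205 in the top view) lies in line with its pipe. The outer levers point left, which is shut. Next, an enlarged crop to measure from.

```bash
python3 - <<'E'
from h import *
t=np.load("top.npz"); im=t["img"]
c=cv2.resize(im[145:275,235:425],None,fx=4,fy=4,interpolation=cv2.INTER_CUBIC)
cv2.imwrite("pics/crop.png",c[...,::-1])
E
```

```text
(no output)
```

View pics/crop.png

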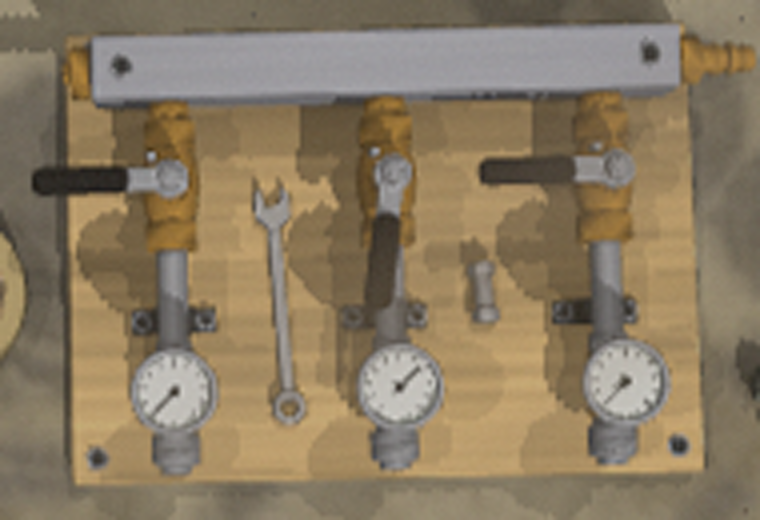

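The middle branch has its lever tip at about (380,308), hub at (394,172) and gauge at (400,386) in the crop, and its needle shows pressure. The outer two read zero.

```bash
python3 - <<'E'
from h import *
t=np.load("top.npz"); K,Rw,o=t["K"],t["Rw"],t["o"]
f=lambda p,z:plane(np.array(p,float)/4+[235,145]-.4,z,K,Rw,o).round(4)
hub=f([[171,176],[394,171],[617,166]],.0975); g=f([[174,390],[400,386],[626,381]],.095)
print(hub,g,f([[380,308]],.096)); print(np.linalg.norm(hub-g,axis=1), np.degrees(np.arctan2(hub[0,0]-hub[2,0],hub[0,1]-hub[2,1])))
s=robot.sense(); from scipy.spatial.transform import Rotation as R
q=s["orientation"]; print(R.from_quat([q[1],q[2],q[3],q[0]]).as_matrix().round(3))
E
```

```text
[[ 0.5783  0.0466  0.0975]
 [ 0.5796 -0.0722  0.0975]
 [ 0.581  -0.191   0.0975]] [[ 0.4644  0.0462  0.095 ]
 [ 0.4652 -0.0735  0.095 ]
 [ 0.4666 -0.1931  0.095 ]] [[ 0.5067 -0.0636  0.096 ]]
[0.11392814 0.1144347  0.11444658] -0.651060380229468
[[-0.933  0.36  -0.001]
 [ 0.36   0.933 -0.001]
 [ 0.    -0.001 -1.   ]]
```

```bash
python3 -m crank '{"translation":[[-2,-2,0],[-2.8,-2.8,0],[-2.8,-2.9,0],[-2.8,-2.9,0],[-2.8,-2.9,0],[-2.8,-2.9,0],[-2.8,-2.9,0],[-2.8,-2.9,0]],"angular":[[0,0,0],[0,0,0],[0,0,0],[0,0,0],[0,0,0],[0,0,0],[0,0,0],[0,0,0]],"hand":[255,255,255,255,255,255,255,255]}' 20
python3 -m crank '{"translation":[[-2.8,-2.8,0],[-2.8,-2.8,0],[-2.8,-2.9,0],[-2.8,-2.9,0],[-2.8,-2.9,0],[-2.8,-2.9,0],[-2.8,-2.9,0],[-2.3,-2.8,0]],"angular":[[0,0,0],[0,0,0],[0,0,-3.5],[0,0,-3.5],[0,0,-3.5],[0,0,-3.5],[0,0,-3.5],[0,0,-4]],"hand":[255,255,255,255,255,255,255,255]}'
```

```text
time: 1.1
position: [0.3199, 0.2268, 0.2532]
orientation: [-0.0, 0.183, 0.983, -0.0]
force: [0.5, 0.3, -0.0]
width: 0.0003
grasp_force: 0.0
time: 2.1
position: [0.4735, -0.0492, 0.253]
orientation: [-0.0, -0.004, 1.0, 0.0]
force: [0.5, 1.1, 0.8]
width: 0.0001
grasp_force: 0.0
```

```bash
python3 - <<'E'
from h import *
d,K,Rw,o=cam("wrist"); np.savez("w1.npz",img=d["img"],rz=d["range_z"],K=K,Rw=Rw,o=o)
print(o,Rw.round(2),robot.sense()["position"]); cv2.imwrite("pics/w1.png",d["img"][...,::-1])
E
```

```text
[ 0.40154417 -0.05044986  0.37315688] [[-0.01  0.96  0.28]
 [ 1.    0.01  0.  ]
 [ 0.    0.28 -0.96]] [ 0.47563066 -0.05210727  0.25274566]
```

View pics/w1.png

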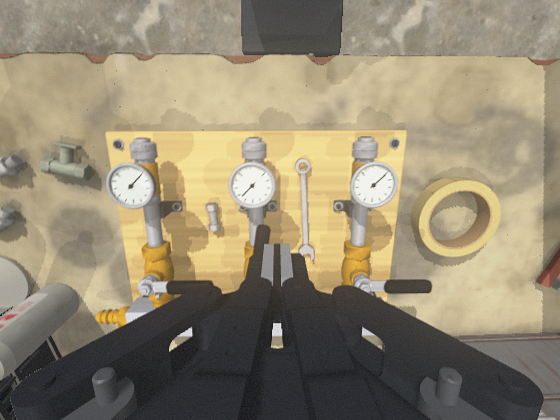

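The wrist view has +x down and +y right. Gauge centres are at (132,185), (252,186) and (374,184). The outer hubs are near (148,286) and (363,285), and the middle lever tip is near (262,228).

```bash
python3 - <<'E'
from h import *
t=np.load("w1.npz"); K,Rw,o=t["K"],t["Rw"],t["o"]
print(plane([[132,185],[252,186],[374,184]],.095,K,Rw,o).round(4)); print(plane([[148,286],[363,285]],.0975,K,Rw,o).round(4)); print(plane([262,228],.09,K,Rw,o).round(4))
E
```

```text
[[ 0.4635 -0.1904  0.095 ]
 [ 0.4635 -0.0737  0.095 ]
 [ 0.4605  0.045   0.095 ]]
[[ 0.5734 -0.1866  0.0975]
 [ 0.5703  0.0437  0.0975]]
[[ 0.509  -0.0644  0.09  ]]
```

```bash
python3 -m crank '{"translation":[[-2.5,-0.5,0],[-2.6,-0.5,0],[-2.6,-0.5,0],[-2.5,-0.5,0],[0,0,2.2],[0,0,2.3],[0,0,2.3],[0,0,2]],"angular":[[0,0,0],[0,0,0],[0,0,0],[0,0,0],[0,0,0],[0,0,0],[0,0,0],[0,0,0]],"hand":[255,255,255,255,255,255,255,255]}'
Z='' ; python3 -m crank '{"translation":[[0,0,0],[0,0,0],[0,0,0],[0,0,0],[0,0,0],[0,0,0],[0,0,0],[0,0,0]],"angular":[[0,0,0],[0,0,0],[0,0,0],[0,0,0],[0,0,0],[0,0,0],[0,0,0],[0,0,0]],"hand":[255,255,255,255,255,255,255,255]}'
```

```text
time: 3.15
position: [0.5747, -0.067, 0.1641]
orientation: [-0.001, -0.003, 1.0, 0.0]
force: [0.2, 0.6, 0.1]
width: 0.0001
grasp_force: 0.0
time: 4.15
position: [0.5751, -0.0673, 0.1653]
orientation: [-0.0, -0.003, 1.0, 0.0]
force: [-0.1, -0.2, 0.0]
width: 0.0
grasp_force: 0.0
```

```bash
python3 - <<'E'
from h import *
d,K,Rw,o=cam("top"); im=d["img"]
print(robot.sense()["position"],robot.sense()["orientation"])
w,Kw,Rww,ow=cam("wrist")
c=cv2.resize(im[145:275,235:425],(400,274)); 
cv2.imwrite("pics/t2.png",np.vstack([c,cv2.resize(w["img"],(400,300))])[...,::-1])
E
```

```text
[ 0.57505834 -0.06726176  0.16532562] [-9.60885846e-06 -3.21191210e-03  9.99994842e-01 -9.41195253e-06]
```

View pics/t2.png

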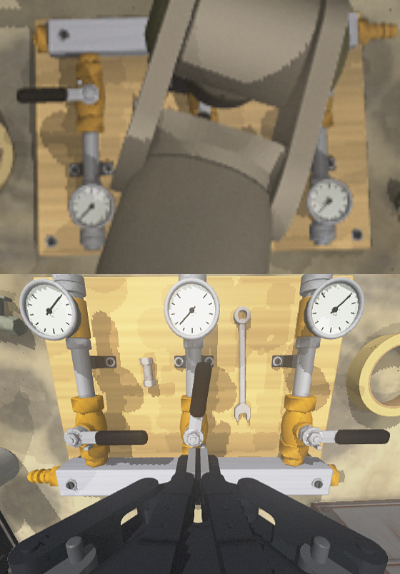

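The wrist picture shows the nut at about (193,437), just ahead of the fingertips, with the lever running up to (203,370). I'll check the offset and then centre over the nut.

```bash
python3 - <<'E'
from h import *
d,K,Rw,o=cam("wrist")
f=lambda x,y,z:plane([x*1.4,(y-274)*1.4],z,K,Rw,o).round(4)
print(f(193,437,.0975),f(75,437,.0975),f(314,437,.0975)); print(f(191,310,.095),f(205,363,.09))
E
```

```text
[[ 0.5745 -0.0722  0.0975]] [[ 0.5753 -0.1857  0.0975]] [[0.5738 0.0442 0.0975]]
[[ 0.464 -0.074  0.095]] [[ 0.506  -0.0616  0.09  ]]
```

```bash
python3 -m crank '{"translation":[[-0.2,-0.45,0],[0,0,0],[0,0,0],[0,0,0],[0,0,0],[0,0,0],[0,0,0],[0,0,0]],"angular":[[0,0,0],[0,0,0],[0,0,0],[0,0,0],[0,0,0],[0,0,0],[0,0,0],[0,0,0]],"hand":[255,255,255,255,255,255,255,255]}'
python3 -m crank '{"translation":[[0,0,0],[0,0,0],[0,0,0],[0,0,0],[0,0,0],[0,0,0],[0,0,0],[0,0,0]],"angular":[[0,0,0],[0,0,0],[0,0,0],[0,0,0],[0,0,0],[0,0,0],[0,0,0],[0,0,0]],"hand":[255,255,255,255,255,255,255,255]}'
python3 -m crank '{"translation":[[2.3,-1.4,0],[2.3,-1.4,0],[0,0,0],[0,0,1.6],[0,0,1.6],[0,0,1.6],[0,0,1.6],[0,0,0]],"angular":[[0,0,0],[0,0,0],[0,0,0],[0,0,0],[0,0,0],[0,0,0],[0,0,0],[0,0,0]],"hand":[255,255,255,255,255,255,255,255]}'
python3 - <<'E'
from h import *
d,K,Rw,o=cam("wrist"); cv2.imwrite("pics/w3.png",d["img"][...,::-1]); print(robot.sense()["position"])
E
```

```text
time: 5.3
position: [0.5771, -0.0717, 0.1653]
orientation: [-0.0, -0.003, 1.0, -0.0]
force: [-0.8, 0.7, 0.4]
width: -0.0004
grasp_force: 0.0
time: 6.3
position: [0.5771, -0.0717, 0.1653]
orientation: [-0.0, -0.003, 1.0, 0.0]
force: [0.4, -0.1, -0.0]
width: 0.0003
grasp_force: 0.0
time: 7.3
position: [0.5314, -0.0996, 0.1005]
orientation: [-0.001, -0.003, 1.0, 0.0]
force: [0.5, -0.7, 1.1]
width: -0.0001
grasp_force: 0.0
[ 0.53174237 -0.09976806  0.10130341]
```

View pics/w3.png

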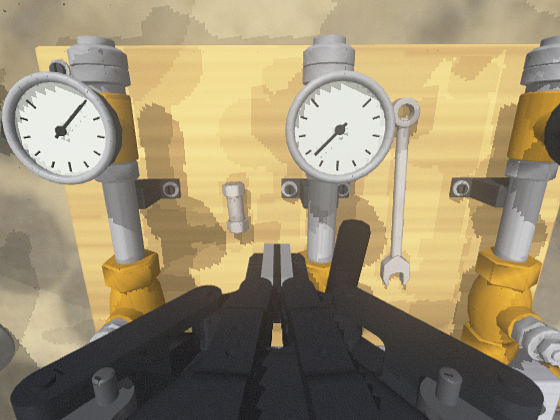

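The fingertips are down to the right (world) of the lever, clear of it. The sleeve runs from (355,225) to (345,285). Now the circular push, at 5° per row.

```bash
python3 -m crank '{"translation":[[0.23,0.41,0],[0.23,0.41,0],[0.23,0.41,0],[0.23,0.41,0],[0.23,0.41,0],[0.23,0.41,0],[0.23,0.41,0],[0.23,0.41,0]],"angular":[[0,0,5],[0,0,5],[0,0,5],[0,0,5],[0,0,5],[0,0,5],[0,0,5],[0,0,5]],"hand":[255,255,255,255,255,255,255,255]}'
python3 - <<'E'
from h import *
s=robot.sense(); print(s["force"],s["moment"])
E
```

```text
time: 8.35
position: [0.524, -0.0644, 0.1023]
orientation: [0.001, 0.34, 0.94, -0.001]
force: [-0.2, -3.3, -1.2]
width: 0.0003
grasp_force: 2.0
[-0.183135   -3.31423767 -1.17845584] [-0.58830783  0.23238225 -0.02413968]
```

```bash
python3 -m crank '{"translation":[[0.23,0.41,0],[0.23,0.41,0],[0.23,0.41,0],[0.23,0.41,0],[0.23,0.41,0],[0.23,0.41,0],[0.23,0.41,0],[0.23,0.41,0]],"angular":[[0,0,5],[0,0,5],[0,0,5],[0,0,5],[0,0,5],[0,0,5],[0,0,5],[0,0,5]],"hand":[255,255,255,255,255,255,255,255]}'
python3 - <<'E'
from h import *
s=robot.sense(); print(s["force"],s["moment"])
d,K,Rw,o=cam("wrist"); cv2.imwrite("pics/w4.png",d["img"][...,::-1])
E
```

```text
time: 9.35
position: [0.5409, -0.0316, 0.1022]
orientation: [0.0, 0.641, 0.767, -0.0]
force: [-2.7, -3.8, 0.3]
width: -0.0002
grasp_force: 2.0
[-2.67419867 -3.78124579  0.31676845] [-0.49155208  0.51206102  0.01691223]
```

View pics/w4.png

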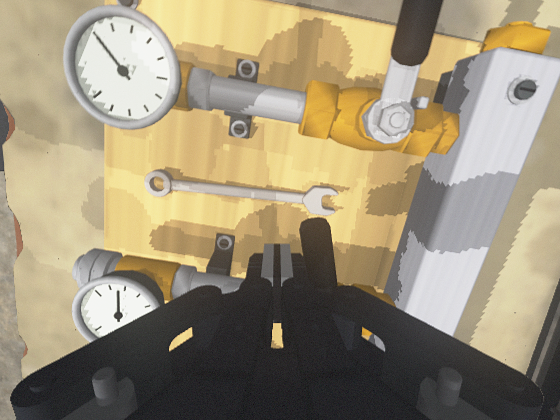

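The lever (sleeve near 320,250) is being carried along ahead of the fingers. The gauge in the lower left shows its needle moving, and the spanner and branch b are well clear.

```bash
python3 -m crank '{"translation":[[0.23,0.41,0],[0.23,0.41,0],[0,0.15,0],[0,0.15,0],[0,0.1,0],[0,0,0],[0,0,0],[0,0,0]],"angular":[[0,0,5],[0,0,4.5],[0,0,0],[0,0,0],[0,0,0],[0,0,0],[0,0,0],[0,0,0]],"hand":[255,255,255,255,255,255,255,255]}'
python3 - <<'E'
from h import *
s=robot.sense(); print(s["force"],s["moment"],s["position"])
E
```

```text
time: 10.4
position: [0.5521, -0.0256, 0.1013]
orientation: [-0.0, 0.702, 0.712, 0.0]
force: [-3.6, 1.8, 2.9]
width: 0.0
grasp_force: 1.8
[-3.57016583  1.78669117  2.94603158] [0.22337421 0.5646341  0.03983067] [ 0.5521341  -0.02559846  0.1012881 ]
```

```bash
python3 -m crank '{"translation":[[0,0.1,0],[0,0.1,0],[0,0.1,0],[0,0.1,0],[0,0,0],[0,0,0],[0,0,0],[0,0,0]],"angular":[[0,0,0],[0,0,0],[0,0,0],[0,0,0],[0,0,0],[0,0,0],[0,0,0],[0,0,0]],"hand":[255,255,255,255,255,255,255,255]}'
python3 - <<'E'
from h import *
s=robot.sense(); print(s["force"],s["moment"],s["position"])
d,K,Rw,o=cam("wrist"); np.savez("w5.npz",K=K,Rw=Rw,o=o); cv2.imwrite("pics/w5.png",d["img"][...,::-1])
E
```

```text
time: 11.4
position: [0.5561, -0.0255, 0.1012]
orientation: [-0.0, 0.702, 0.712, -0.0]
force: [-4.3, 3.5, -0.3]
width: 0.0001
grasp_force: 1.9
[-4.30830756  3.45023196 -0.25559967] [0.48098281 0.56170931 0.07731613] [ 0.5561099  -0.02550286  0.10115266]
```

View pics/w5.png

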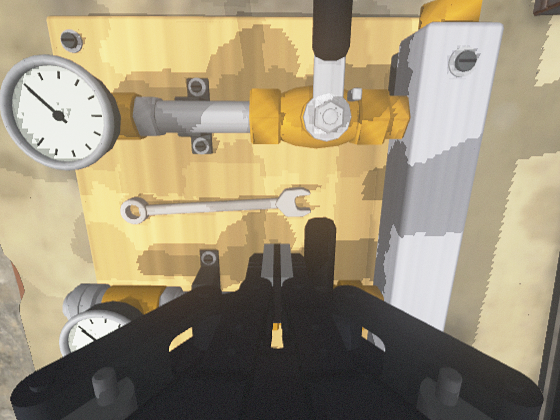

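The lever (sleeve about 320,225 to 320,285) is now almost parallel to the shut lever on branch b (331,25). The force is still only friction, so I'll keep pressing to the stop.

```bash
python3 -m crank '{"translation":[[0,0.1,0],[0,0.1,0],[0,0.1,0],[0,0,0],[0,0,0],[0,0,0],[0,0,0],[0,0,0]],"angular":[[0,0,0],[0,0,0],[0,0,0],[0,0,0],[0,0,0],[0,0,0],[0,0,0],[0,0,0]],"hand":[255,255,255,255,255,255,255,255]}'
python3 - <<'E'
from h import *
s=robot.sense(); print(s["force"],s["moment"],s["position"])
E
```

```text
time: 12.45
position: [0.5571, -0.0254, 0.1011]
orientation: [-0.002, 0.702, 0.713, -0.002]
force: [-14.4, 1.4, 6.0]
width: -0.0004
grasp_force: 7.0
[-14.40553598   1.40586832   6.02654116] [0.33077649 2.10228019 0.02279374] [ 0.55708756 -0.02535745  0.10106179]
```

```bash
python3 -m crank '{"translation":[[0,-0.7,0],[0,-0.8,0],[0,-0.5,0],[0,0,0],[0,0,-2],[0,0,-2],[0,0,-2],[0,0,-0.2]],"angular":[[0,0,0],[0,0,0],[0,0,0],[0,0,0],[0,0,0],[0,0,0],[0,0,0],[0,0,0]],"hand":[255,255,255,255,255,255,255,255]}'
python3 -m crank '{"translation":[[-1.2,-1.9,0],[-1.2,-1.9,0],[-1.2,-1.9,0],[-1.1,-1.8,0],[0,0,0],[0,0,0],[0,0,0],[0,0,0]],"angular":[[0,0,0],[0,0,0],[0,0,0],[0,0,0],[0,0,0],[0,0,0],[0,0,0],[0,0,0]],"hand":[255,255,255,255,255,255,255,255]}'
python3 - <<'E'
from h import *
d,K,Rw,o=cam("wrist"); np.savez("w6.npz",K=K,Rw=Rw,o=o); print(robot.sense()["position"])
d2=cam("top")[0]["img"]
cv2.imwrite("pics/w6.png",np.hstack([d["img"],cv2.resize(d2[145:275,235:425],(240,420))])[...,::-1])
E
```

```text
time: 13.45
position: [0.5399, -0.026, 0.1644]
orientation: [0.001, 0.702, 0.712, 0.001]
force: [-0.0, -0.5, -0.5]
width: -0.0002
grasp_force: 0.0
time: 14.45
position: [0.4652, -0.0737, 0.1632]
orientation: [-0.0, 0.702, 0.713, -0.0]
force: [0.3, -0.1, 1.4]
width: 0.0002
grasp_force: 0.0
[ 0.46516401 -0.07376095  0.16323247]
```

View pics/w6.png

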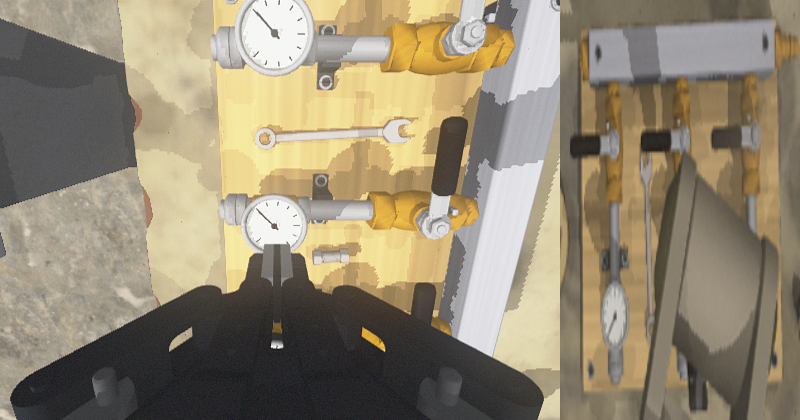

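Lever a now lies square across the pipe, parallel to its neighbours (top view, 670,140). Its needle matches the shut gauge b, and the fingertips are over the middle of gauge a at (275,226). I'll dwell, rise and hand in.

```bash
python3 -m crank '{"translation":[[0,0,0],[0,0,0],[0,0,0],[0,0,0],[0,0,0],[0,0,0],[0,0,0],[0,0,0]],"angular":[[0,0,0],[0,0,0],[0,0,0],[0,0,0],[0,0,0],[0,0,0],[0,0,0],[0,0,0]],"hand":[255,255,255,255,255,255,255,255]}'
python3 -m crank '{"translation":[[0,0,0],[0,0,0],[0,0,0],[0,0,0],[0,0,0],[0,0,0],[0,0,0],[0,0,0]],"angular":[[0,0,0],[0,0,0],[0,0,0],[0,0,0],[0,0,0],[0,0,0],[0,0,0],[0,0,0]],"hand":[255,255,255,255,255,255,255,255]}'
python3 -m crank '{"translation":[[0,0,-1],[0,0,-2],[0,0,-2],[0,0,-2],[0,0,-1],[0,0,0],[0,0,0],[0,0,0]],"angular":[[0,0,0],[0,0,0],[0,0,0],[0,0,0],[0,0,0],[0,0,0],[0,0,0],[0,0,0]],"hand":[255,255,255,255,255,255,255,255]}'
python3 -c "
from plant import robot
print(robot.job_done())"
```

```text
time: 15.55
position: [0.4649, -0.074, 0.1633]
orientation: [0.0, 0.702, 0.712, -0.0]
force: [0.7, -0.2, 0.1]
width: 0.0002
grasp_force: 0.0
time: 16.55
position: [0.4649, -0.074, 0.1633]
orientation: [0.0, 0.702, 0.712, 0.0]
force: [-1.2, -0.3, -0.4]
width: 0.0002
grasp_force: 0.0
time: 17.55
position: [0.4647, -0.0739, 0.2427]
orientation: [-0.001, 0.702, 0.712, -0.0]
force: [-0.0, -0.7, -0.5]
width: 0.0
grasp_force: 0.0
the job is handed in; nothing more can be done
None
```

The open valve was the middle one: I pointed at its nut, pushed the lever to its stop square across the pipe (about 14 N at the stop), pointed at its gauge, whose needle matches the already-shut gauge b, and handed in at about 17.6 s with no other contact seen.

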